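# Hang the sample cup and present the electrode

## Robot

A 6-joint arm with a two-finger parallel gripper is mounted at the origin on the work surface. World frame = base frame: x ahead of the robot, y to its left, z up, the work surface at z = 0. Lengths are in mm, angles in rad, forces in N, time in s.
With the tool pointing down it reaches from about 350 to 775 mm from the base axis. Payload 7.3 kg.
Tool frame: the origin (TCP) lies at the very end of the fingers, on their centre line; the grasp point (between the pads) lies 19 mm behind it; z points along the fingers, y is the line along which they close (so a half turn about z gives the same grasp; the last joint's range is limited). The gripper opens to 92 mm and grips with 3 to 60 N. Pads are 19 mm wide; open, the fingers measure 130 mm over their backs; the gripper's body (75 mm by 190 mm) begins 47 mm behind the grasp point.
Start: joints at [1.186, 0.342, 1.524, -0, 1.275, -0.146], TCP at [124.166, 510.125, 226.741] pointing down, gripper open.
Joint ranges: [-2.53, 2.53], [-0.77, 2.02], [0.04, 2.7], [-1, 4.14], [0.28, 2.66], [-3.11, 3.11]. Speed limits (rad/s): [2.57, 2.57, 3.14, 3.14, 3.14, 3.14].

## Interface

Orientations are given as [roll, pitch, yaw] about the fixed x, y, z axes, in that order (R = Rz(yaw) Ry(pitch) Rx(roll)).
In Python, from plant import get_obs, vision, workorder gives the robot as it stands.
- The arm moves only by the shell command python3 -m pendant 'ROWS' [OPENING]. ROWS is a JSON object of lists of equal length, an entry for each row: "dp": the shift along the tool's x, y, z in m, a list of three; "rotation": the turn, a rotation vector about the tool's x, y, z in rad, a list of three. A call has 1 to 8 rows; each row is the pose to reach, as a shift and turn from the pose commanded when the call began, along the tool's axes at that moment; what a row does not reach only later rows make up. A row lasts 1/8 s, in which the tool goes at most 62.5 mm and 10.7 degrees, less where a joint would pass 70% of its speed; a pose out of reach is approached as far as the arm can. A call with a gripper value outside its range is refused whole. OPENING is the finger opening in m, from 0 to 0.0918, set as the call begins (- or left out, the last holds). The fingers move at their own pace and stop on an object; the grip force is fixed at half the most. Time passes only in rows, so rows that repeat a pose let the fingers close. It gives the time, the measured TCP pose, the force, the opening and the grip force at its end, in the units of the state.
- get_obs(): the state, without advancing time (a new reading comes with each control period).
- vision.capture(name): name is "side" or "top"; returns a dict with "pixels" (384x512x3 uint8, red, green, blue), "vfov" (degrees; the focal length in pixels is half the picture's height over the tangent of half this angle, whatever the lens; pixels are square), "cx", "cy" (the principal point, pixels), "pose" (4x4, takes a point from camera to world coordinates). Camera axes: x right, y up, looking along -z (the intrinsics and any distortion apply to the point x, -y, -z); pixel columns grow to the right and rows downward; lengths in mm; the calibration is good to about 2 mm. A picture is of the moment at which its call begins. There is no depth.
- workorder.close_job(): hands the job in; it is judged then, once.
The state is a dict: "time": time; "joint_positions": joint angles; "dq": joint speeds; "tau": joint torques, N m; "tool_pos": TCP position; "tcp_rot": TCP orientation; "contact_force": force on the tool from outside, world axes, zero at the start; "moment": the same for the moment, N m; "grip_width": finger opening in mm; "finger_force": force on a finger pad.
Only numpy, scipy, OpenCV 4.12 (cv2) and the standard library are available. Lean on these libraries where they do the work, as an engineer would, in place of code of your own. Each camera call takes 0.05 s, during which the arm holds its last target. There are 200 camera calls.

## Task

Set up a pH reading: hook the white sample cup's carrier onto the upper bar of the rail about 10 cm to one side of the red mark, cup side towards the robot, slide it along the rail without unhooking it until it is centred on the mark, and let go of it. Then draw the blue-headed electrode out of its slanted sleeve, turn it upright with its tip down, and finish still holding it in the gripper, still and upright, tip over the middle of the cup's mouth and 2 to 5 cm above the rim, touching nothing else. Leave everything else where it stands, including the black-headed spare electrode.

Things in the scene. Friction and masses are not known exactly. Their poses are not given: they have to be found in the camera images.
- carrier: Loose carrier, 140 g: white cup (diameter 60, height 55, wall 3) standing on the bench, steel back plate with a hook on top, yellow grip tab above. Origin: centre of the cup's underside; z up, x from cup to hook. Plate x 30 to 34, z 0 to 124, 36 wide in y. Hung, its plate rests on the lower bar (tilt about 0.07 rad), its x along the station's x.
- carrier_tab (a point): Grip point in the yellow tab (10 thick in x, 30 wide in y, carrier z 124 to 172), at carrier x 44, y 0, z 152, straight above the middle of the hook's slot. Take it from above across its 10 mm thickness. Axes as the carrier's.
- carrier_hook (a point): Rail axis in the hook when hung: carrier x 48, y 0, z 112 (4 further in x than carrier_tab, 40 below it). The slot for the rail opens downward, is 20 wide (x 34 to 54); its roof is at z 118, its far lip (x 54 to 58) ends at z 98. Lowered with carrier_tab 1.5 to the robot side of the rail axis, about 3 clear all round. Axes as the carrier's.
- cup_mouth (a point): Centre of the cup's mouth at rim height: carrier x 0, z 55. Inner diameter there 54.
- station: Fixed steel rail stand. Origin on the bench under the middle of the upper rail; z up, y along the rail, x away from the robot. Upper rail: diameter 12, axis at z 170, between posts (34 x 14, 184 tall) at y -180 and 180. Lower rest bar: diameter 12, axis at z 85, x -2. The carrier hooks over the upper rail from above, cup on the -x side (towards the robot).
- mark: Red mark, fixed: a 12 wide painted band round the upper rail, and a 12 wide red strip hanging down behind the lower bar (60 long) below the band, which stays in sight. Origin on the rail's axis in the band's middle; axes as the station's (y along the rail). It lies within 80 of the rail's middle.
- electrode: Loose cordless electrode, 125 long, 50 g: white shaft (diameter 11, 75 long), blue round head (diameter 24, 50 long). Origin at the tip, z from tip to head. It starts in its sleeve, leaning about 0.70 rad from vertical, head towards the robot, 75 of shaft inside with 2.5 play. Grip the head's sides with fingers along the axis (100 from the tip); draw it out along its axis 80 or more.
- sleeve: Fixed grey holder of the blue electrode: a tube (outer diameter 26, bore 16, 85 long) leaning 0.64 rad to the holder's -x, on a foot 120 x 60 x 12. Origin on the bench below the tube's bottom end. A second one holds the spare; the two places may be exchanged.
- sleeve_mouth (a point): Centre of the mouth of that tube, 98 above the bench.
- spare: Bystander: spare electrode of the same shape with a black head, in the other sleeve; origin at its tip. Leave alone.
- beaker: Bystander: empty glass beaker, diameter 64, height 70, between carrier and electrodes; origin at the centre of its underside.
- flask: Bystander: greenish volumetric flask, 175 tall, diameter 68; origin under its centre.
- bottle_a: Bystander: amber bottle 130 tall, diameter 56, at the left; origin under its centre.
- bottle_b: Bystander: white bottle with red cap, 140 tall, diameter 60, behind the rail; origin under its centre.
- jar: Bystander: white jar with blue lid, 80 tall, diameter 64, at the left; origin under its centre.
Things that resemble listed ones, but are neither listed nor needed, are in the scene too. There is more than one size of the electrode; the one meant has the size given above. Leave any orange look-alike of the sleeve alone.

How it is judged (in metres and radians):
On the way, in this order (a step that is already met when the one before it is completed fails the run):
1. the carrier is hooked on the upper rail, more than 6 cm from the mark along the rail (z of carrier_hook in the frame of mark between -0.006 and 0.008 m and x of carrier_hook in the frame of mark between -0.012 and 0.014 m and x of cup_mouth in the frame of mark below -0.03 m and (y of carrier_hook in the frame of mark below -0.06 m or y of carrier_hook in the frame of mark above 0.06 m)), for 0.2 s.
2. still hooked, it is slid towards the mark (z of carrier_hook in the frame of mark between -0.006 and 0.008 m and x of carrier_hook in the frame of mark between -0.012 and 0.014 m and x of cup_mouth in the frame of mark below -0.03 m and (y of carrier_hook in the frame of mark below -0.015 m or y of carrier_hook in the frame of mark above 0.015 m) and not (y of carrier_hook in the frame of mark below -0.045 m or y of carrier_hook in the frame of mark above 0.045 m)), for 0.05 s.
3. the carrier hangs upright on the rail within 12 mm of the mark and is let go (z of carrier_hook in the frame of mark between -0.006 and 0.008 m and x of carrier_hook in the frame of mark between -0.012 and 0.014 m and x of cup_mouth in the frame of mark below -0.03 m and y of carrier_hook in the frame of mark between -0.012 and 0.012 m and angle between carrier's own z axis and vertical below 0.2 rad and contact force between each of the arm, the fingers and carrier below 0.2 N and contact force between carrier and station above 0.3 N), for 0.2 s.
4. the electrode is drawn out of its sleeve, in the fingers, with the carrier hanging at the mark (all of step 3 and contact force between the fingers and electrode above 1 N and contact force between electrode and sleeve below 0.1 N and distance between electrode and sleeve_mouth above 0.02 m and height (world z) of electrode above 0.1 m), for 0.1 s.
At the end, for the whole second after the job is handed in: Carrier hangs free on the upper rail, upright to 0.2 rad, within 12 mm of the mark; the fingers hold the electrode still, tip down, upright to 0.17 rad, its tip within 20 mm of the cup mouth's centre seen from above and 10 to 75 mm above the rim, touching nothing else (all of step 3 and contact force between the fingers and electrode above 1 N and contact force between electrode and carrier below 0.1 N and contact force between electrode and station below 0.1 N and contact force between electrode and sleeve below 0.1 N and angle between electrode's own z axis and vertical below 0.17 rad and horizontal distance between electrode and cup_mouth below 0.02 m and z of electrode in the frame of cup_mouth between 0.01 and 0.075 m and height (world z) of electrode above 0.1 m and linear speed of each of electrode, carrier below 0.03 m/s); the arm keeps its last pose, push and grip.
It fails at once if a bystander (beaker, flask, bottle, jar or spare electrode) is moved by more than 3 cm (distance of any of beaker, flask, bottle_a, bottle_b, jar, spare from where it was at the start of the episode above 0.03 m).
It also fails if it takes over 62 s, if anything falls off the work surface, if the arm or the gripper's body presses on something with over 40 N, if the wrist force passes 120 N, or if a joint passes its speed limit or range.

## Working session

There is one attempt and no reset: what is moved stays moved. The work goes in short steps, Python scripts to look and compute and a shell command to move; the robot and the scene stay as the last step left them, time stands still between calls to the robot, and variables do not carry over. Pictures are saved under pics/ and viewed, at most 10 in all, crops included, and the job is handed in when it is done.

```bash
ls; mkdir -p pics
python3 - <<'E'
from plant import get_obs, vision
import cv2,pickle
o=get_obs();print({k:o[k] for k in('time','tool_pos','tcp_rot','grip_width','contact_force')})
for n in('side','top'):
    c=vision.capture(n);pickle.dump(c,open(f'pics/{n}0.pkl','wb'));cv2.imwrite(f'pics/{n}0.png',cv2.resize(c['pixels'][:,:,::-1],(800,600),interpolation=cv2.INTER_CUBIC))
    print(n,{k:v for k,v in c.items() if k!='pixels'})
E
```

```text
pics
{'time': 0.0, 'tool_pos': array([123.99771455, 509.75190814, 226.05349714]), 'tcp_rot': array([-3.14013836e+00, -2.43874706e-04,  2.90281569e+00]), 'grip_width': 91.530145942344, 'contact_force': array([-0.42185557, -0.59284038,  0.57430387])}
side {'vfov': 46.17179035498596, 'cx': 249.63250747226454, 'cy': 193.59937474309203, 'pose': array([[ 9.94677476e-01,  6.82236818e-02, -7.72155919e-02,
         4.62380663e+02],
       [-1.02013093e-01,  5.46645318e-01, -8.31127081e-01,
        -1.00788413e+03],
       [-1.44930078e-02,  8.34580389e-01,  5.50695494e-01,
         8.20986955e+02],
       [ 0.00000000e+00,  0.00000000e+00,  0.00000000e+00,
         1.00000000e+00]])}
top {'vfov': 50.171463449373206, 'cx': 251.28331391631346, 'cy': 195.23956286100406, 'pose': array([[-5.51720301e-02,  9.74733621e-01, -2.16449567e-01,
         2.41960651e+02],
       [-9.98464594e-01, -5.49340800e-02,  7.12047597e-03,
         1.08131780e+01],
       [-4.94989052e-03,  2.16510080e-01,  9.76267834e-01,
         1.55380335e+03],
       [ 0.00000000e+00,  0.00000000e+00,  0.00000000e+00,
         1.00000000e+00]])}
```

View pics/side0.png

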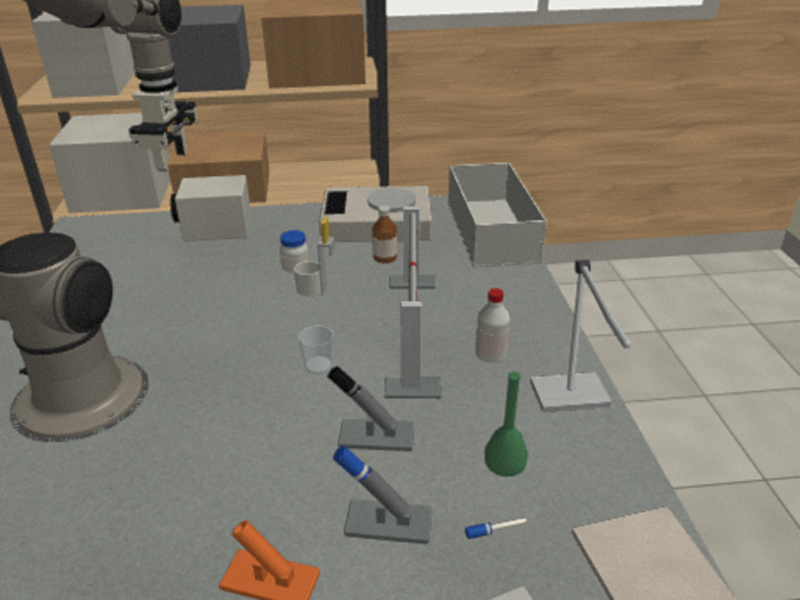

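View pics/top0.png

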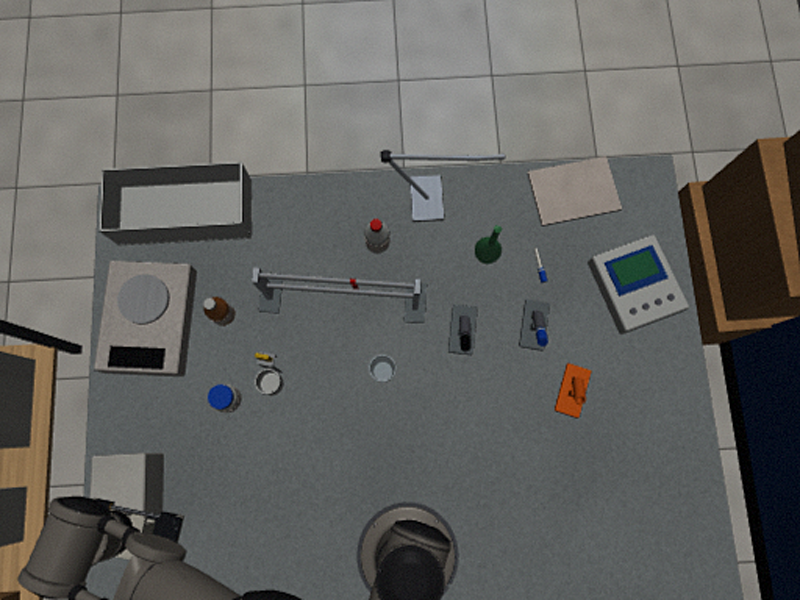

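```bash
cat > h.py <<'E'
import numpy as np,pickle
def load(n): return pickle.load(open(f'pics/{n}.pkl','rb'))
def ray(c,u,v):
    f=192/np.tan(np.radians(c['vfov']/2));P=c['pose']
    d=P[:3,:3]@np.array([(u-c['cx'])/f,-(v-c['cy'])/f,-1]);return P[:3,3],d
def atz(c,u,v,z):
    o,d=ray(c,u,v);return o+d*(z-o[2])/d[2]
def tri(*r):
    A=np.zeros((3,3));b=np.zeros(3)
    for o,d in r:
        d=d/np.linalg.norm(d);M=np.eye(3)-np.outer(d,d);A+=M;b+=M@o
    x=np.linalg.solve(A,b);return x,[np.linalg.norm(np.cross(x-o,d/np.linalg.norm(d))) for o,d in r]
def proj(c,p):
    f=192/np.tan(np.radians(c['vfov']/2));P=c['pose'];q=P[:3,:3].T@(np.array(p)-P[:3,3])
    return np.array([c['cx']-f*q[0]/q[2],c['cy']+f*q[1]/q[2]])
E
python3 - <<'E'
from h import *;import cv2
def crop(n,x,y,w,h,s): return cv2.resize(load(n)['pixels'][y:y+h,x:x+w,::-1],None,fx=s,fy=s,interpolation=cv2.INTER_CUBIC)
cv2.imwrite('pics/a.png',crop('top0',155,160,200,100,4))
m=np.zeros((600,800,3),np.uint8)
m[:600,:500]=crop('side0',180,125,100,120,5); m[:400,500:]=crop('side0',205,280,60,80,5)
cv2.imwrite('pics/b.png',m)
E
```

```text
(no output)
```

View pics/a.png

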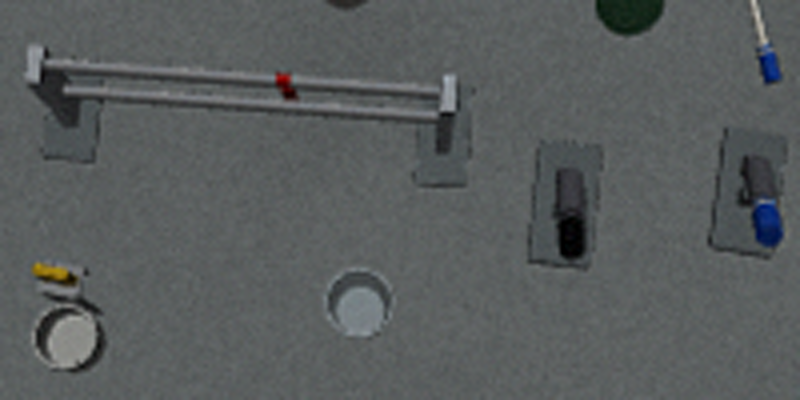

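View pics/b.png

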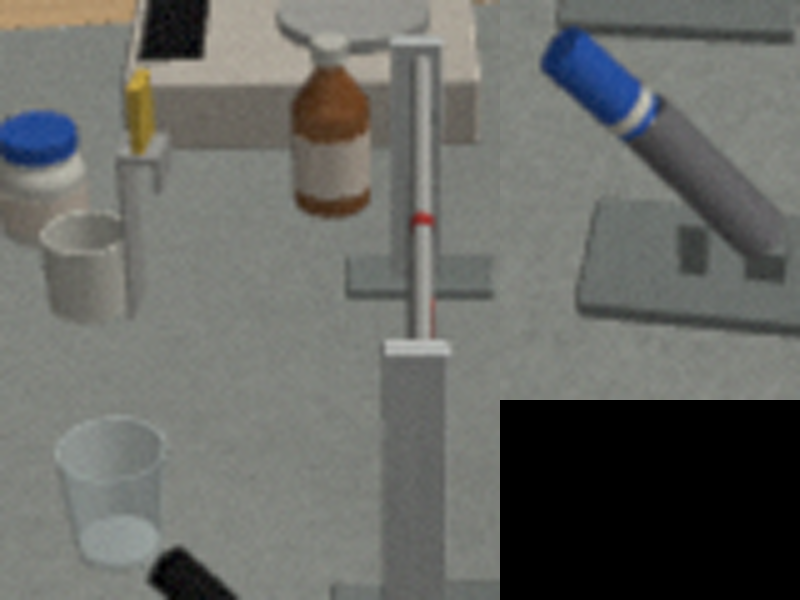

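```bash
cat > m.py <<'E'
from h import *;import cv2
from scipy.optimize import least_squares
T,S=load('top0'),load('side0')
t=lambda x,y:(np.array([x,y])+.5)/4-.5+[155,160]
s=lambda x,y:(np.array([x,y])+.5)/5-.5+[180,125]
s2=lambda x,y:(np.array([x-500,y])+.5)/5-.5+[205,280]
def mask(c,lo,hi,box):
    h=cv2.cvtColor(c['pixels'],cv2.COLOR_RGB2HSV);m=cv2.inRange(h,lo,hi);k=np.zeros_like(m);x0,y0,x1,y1=box;k[y0:y1,x0:x1]=m[y0:y1,x0:x1]
    return np.argwhere(k)[:,::-1]
def hullc(c,pts):
    q=cv2.convexHull(np.array([proj(c,p) for p in pts],np.float32));M=cv2.moments(q);return np.array([M['m10'],M['m01']])/M['m00'],M['m00']
yt=mask(T,(18,110,50),(35,255,255),(155,210,185,240));ys=mask(S,(18,110,50),(35,255,255),(195,130,222,160))
bt=mask(T,(105,120,40),(130,255,255),(335,200,360,230));bs=mask(S,(105,120,40),(130,255,255),(205,275,245,315))
print('yellow',len(yt),yt.mean(0),np.ptp(yt,0),len(ys),ys.mean(0),'blue',len(bt),bt.mean(0),len(bs),bs.mean(0))
def Tf(p,pts):
    c,n=np.cos(p[2]),np.sin(p[2]);R=np.array([[c,-n,0],[n,c,0],[0,0,1]]);return np.asarray(pts,float)@R.T+[p[0],p[1],0]
box=[(x,y,z) for x in(39,49) for y in(-15,15) for z in(124,172)]
def fc(p):
    B=Tf(p,box);r=[hullc(T,B)[0]-yt.mean(0),hullc(S,B)[0]-ys.mean(0)];m=Tf(p,[(0,0,55)])[0]
    r+=[proj(T,m)-t(68.5,337),proj(S,m)-s(86,234)];return np.concatenate(r)
c=least_squares(fc,[380,250,0]);print('carrier',c.x,'res',c.fun.round(2),'areas',hullc(T,Tf(c.x,box))[1],hullc(S,Tf(c.x,box))[1])
def fs(p):
    P=Tf(p,[(0,180,184),(0,-180,184),(0,p[3],170)]);r=[proj(T,P[0])-t(37,65),proj(T,P[1])-t(449,95),proj(S,P[0])-s(416,41),proj(S,P[1])-s(417,348),proj(T,P[2])-t(285,80),proj(S,P[2])-s(423,219)]
    return np.concatenate(r)
q=least_squares(fs,[550,100,0,0]);print('station',q.x,q.fun.round(2),'mark',Tf(q.x,[(0,q.x[3],170)]))
hc,e=tri(ray(T,*bt.mean(0)),ray(S,*bs.mean(0)));print('head centre',hc,e)
F=[atz(T,*t(*k),12)[:2] for k in((728,128),(785,136),(770,258),(711,248))];F=np.array(F);print('foot',F,F.mean(0));d=(F[0]+F[1]-F[2]-F[3])/2;print('foot len',np.linalg.norm(d),'yaw',np.arctan2(d[1],d[0]))
yaw=np.arctan2(d[1],d[0])
# head/sleeve fit: electrode along sleeve, from mouth to head end; yaw,lean free
for nm,a in (('blk',(571,238)),):pass
def cyl(o,a,L0,L1,r):
    u=np.cross(a,[0,0,1]);u/=np.linalg.norm(u);v=np.cross(a,u)
    return [o+a*L+r*(np.cos(k)*u+np.sin(k)*v) for L in(L0,L1) for k in np.arange(0,6.28,.3)]
bev=[s2(565,50),s2(775,245)]
def fe(p):
    a=np.array([-np.sin(p[4])*np.cos(p[3]),-np.sin(p[4])*np.sin(p[3]),np.cos(p[4])]);o=p[:3]
    H=cyl(o,a,75,125,12);r=[hullc(T,H)[0]-bt.mean(0),hullc(S,H)[0]-bs.mean(0)]
    b=o+a*(-10) # tube bottom
    r+=[(proj(S,o+a*0)-bev[1])@np.array([.68,-.73])*0.7,(p[3]-yaw)*10,(p[4]-.68)*20]
    # side-image axis direction along head->sleeve
    return np.hstack(r)
e=least_squares(fe,list(hc-[-60,0,75])+[yaw,.68]);print('electrode tip',e.x,e.fun.round(2))
a=np.array([-np.sin(e.x[4])*np.cos(e.x[3]),-np.sin(e.x[4])*np.sin(e.x[3]),np.cos(e.x[4])]);print('grip pt',e.x[:3]+100*a,'axis',a)
E
python3 m.py
```

```text
yellow 28 [167.17857143 227.57142857] [9 3] 74 [207.60810811 146.68918919] blue 66 [346.45454545 215.71212121] 221 [223.57918552 295.30316742]
carrier [410.48333694 300.14911518   0.        ] res [-1.02  0.38  1.35 -0.35 -0.1  -0.4   0.77  0.59] areas 51.34025518083945 55.17064129316714
station [ 6.09311446e+02  1.22588955e+02 -1.27544614e-01 -3.25032664e+01] [-0.59 -0.24  0.22 -0.58  0.68  0.13  0.52  0.49 -1.17  1.25 -0.71  1.74] mark [[605.17706063  90.3497059  170.        ]]
head centre [ 466.54643578 -331.42817708  121.15391441] [np.float64(0.10992037468534357), np.float64(0.10992037468536266)]
foot [[ 579.53559819 -329.61302249]
 [ 568.58108243 -383.52900741]
 [ 451.498438   -356.62674281]
 [ 464.14358087 -301.84693601]] [ 515.93967487 -342.90392718]
foot len 119.4080158181217 yaw -0.23096199020802835
electrode tip [ 5.27163888e+02 -3.43100409e+02  4.15526562e+01 -2.30766027e-01
  6.63203214e-01] [-0.71  0.02  0.3  -0.64  0.02  0.   -0.34]
grip pt [ 467.23144819 -329.01919022  120.35507992] axis [-0.59932439  0.14081218  0.78802424]
```

```bash
cat >> m.py <<'E'
print('----')
c=least_squares(fc,[410,300,-.1],diff_step=1e-2,x_scale=[1,1,.01]);print('carrier',c.x,'res',c.fun.round(2))
rt=mask(T,(0,150,60),(8,255,255),(218,172,236,190));rs=mask(S,(0,140,60),(8,255,255),(255,160,275,175))
print('red',rt.tolist(),rs.tolist())
# rail lines
gt=T['pixels'].astype(float).mean(2);gs=S['pixels'].astype(float).mean(2)
L=[]
for u in list(range(172,220,6))+list(range(236,262,6)):
    v0=t(48,64)[1]+(u-t(48,64)[0])*(28/392);r=np.arange(int(v0)-3,int(v0)+4);w=np.clip(gt[r,u]-105,0,None)
    L.append((u,(r*w).sum()/w.sum() if w.sum() else np.nan))
print('rail top',np.round(L,1).tolist())
for v in (140,150,160,175,185): print(v,gs[v,258:272].round().astype(int).tolist())
for u in (180,210,250):
    v0=int(t(48,64)[1]+(u-t(48,64)[0])*(28/392));print(u,v0-4,gt[v0-4:v0+12,u].round().astype(int).tolist())
E
python3 m.py | sed -n '/----/,$p'
```

```text
----
carrier [ 4.08668902e+02  3.00839104e+02 -9.13383795e-02] res [-0.05  0.9   0.75  0.15 -0.28  0.11  0.22  0.52]
red [[224, 179], [225, 179], [226, 179], [225, 180], [226, 180], [225, 181], [226, 182], [227, 182]] [[263, 168], [264, 168], [265, 168], [263, 169], [265, 169]]
rail top [[172.0, 175.1], [178.0, 176.0], [184.0, 176.0], [190.0, 176.7], [196.0, 177.0], [202.0, 177.5], [208.0, 178.0], [214.0, 178.0], [236.0, 180.0], [242.0, 180.1], [248.0, 180.8], [254.0, 181.0], [260.0, 182.0]]
140 [118, 102, 102, 101, 78, 121, 147, 156, 115, 101, 142, 157, 159, 156]
150 [105, 100, 101, 99, 82, 118, 147, 159, 112, 96, 107, 98, 96, 97]
160 [106, 96, 95, 92, 83, 112, 150, 158, 114, 99, 119, 119, 122, 122]
175 [104, 97, 95, 83, 84, 118, 145, 155, 119, 102, 120, 120, 124, 120]
185 [120, 122, 118, 89, 78, 113, 145, 157, 118, 118, 123, 120, 122, 120]
180 172 [99, 97, 93, 105, 131, 90, 50, 74, 60, 81, 128, 103, 48, 40, 77, 77]
210 174 [96, 98, 92, 94, 125, 93, 52, 78, 92, 98, 127, 107, 55, 79, 98, 90]
250 177 [94, 90, 93, 103, 128, 83, 56, 93, 86, 77, 125, 99, 49, 71, 92, 97]
```

```bash
cat > n.py <<'E'
from h import *
from scipy.optimize import least_squares
T,S=load('top0'),load('side0')
print('mark tri',tri(ray(T,225.3,179.7),ray(S,264.2,168.4)))
for u,v in((175,176.15),(225.3,179.7),(258,182.05)):print('top@170',atz(T,u,v,170))
for u,v in((264.2,140),(264.2,168.4),(264.2,187)):print('side@170',atz(S,u,v,170))
E
python3 n.py
```

```text
mark tri (array([607.09955722,  87.6924364 , 177.20047473]), [np.float64(0.2521310890967192), np.float64(0.25213108909666954)])
top@170 [632.01086111 263.1677682  170.        ]
top@170 [609.27160712  88.10431588 170.        ]
top@170 [594.40018545 -25.21478533 170.        ]
side@170 [631.66503339 278.47680559 170.        ]
side@170 [608.45716985  99.82803662 170.        ]
side@170 [595.71358444   1.73086189 170.        ]
```

```bash
cat > go.py <<'E'
# usage: go.py x y z closing_angle lean_angle lean_yaw : TCP target (mm); prints dp (m) and rotation (rad) in tool axes
import sys,numpy as np
from scipy.spatial.transform import Rotation as Ro
from plant import get_obs
def main(x,y,z,a,lean=0,ly=0):
    o=get_obs();R0=Ro.from_euler('xyz',o['tcp_rot']);tz=np.array([np.sin(lean)*np.cos(ly),np.sin(lean)*np.sin(ly),-np.cos(lean)])
    ty=np.array([np.cos(a),np.sin(a),0]);ty-=ty@tz*tz;ty/=np.linalg.norm(ty)
    R=Ro.from_matrix(np.column_stack([np.cross(ty,tz),ty,tz]))
    dp=R0.inv().apply(np.array([x,y,z])-o['tool_pos'])/1000;rv=(R0.inv()*R).as_rotvec()
    print('t',round(o['time'],2),'pos',o['tool_pos'].round(1),'rot',o['tcp_rot'].round(3),'q',np.round(o['joint_positions'],2),'F',np.round(o['contact_force'],1),'w',round(o['grip_width'],1),'ff',np.round(o['finger_force'],1));print('dp',dp.round(4).tolist(),'rot',rv.round(3).tolist(),'rows',np.ceil(max(np.linalg.norm(dp)/.0625,np.linalg.norm(rv)/.187)))
main(*map(float,sys.argv[1:]))
E
python3 go.py 452.5 297 235 -0.1
```

```text
t 0.1 pos [124.  509.8 226.1] rot [-3.14  -0.     2.903] q [ 1.19  0.34  1.52  0.    1.28 -0.15] F [ 1.2  0.3 -0.2] w 91.3 ff 0.0
dp [-0.3695, -0.129, -0.0088] rot [-0.001, 0.001, 1.432] rows 8.0
```

```bash
python3 -m pendant '{"dp":[[-0.046,-0.016,-0.001],[-0.092,-0.032,-0.002],[-0.138,-0.048,-0.003],[-0.184,-0.064,-0.004],[-0.23,-0.08,-0.005],[-0.276,-0.096,-0.006],[-0.322,-0.112,-0.007],[-0.3695,-0.129,-0.0088]],"rotation":[[0,0,0.18],[0,0,0.36],[0,0,0.54],[0,0,0.72],[0,0,0.9],[0,0,1.08],[0,0,1.26],[0,0,1.432]]}'
python3 go.py 452.5 297 133 -0.1
python3 - <<'E'
from plant import vision
from h import *;import cv2
I=[]
for n,(x,y,w,h) in {'top':(140,180,100,75),'side':(160,90,100,75)}.items():
    c=vision.capture(n);pickle.dump(c,open(f'pics/{n}1.pkl','wb'));I.append(cv2.resize(c['pixels'][y:y+h,x:x+w,::-1],None,fx=4,fy=4,interpolation=cv2.INTER_CUBIC))
cv2.imwrite('pics/c.png',np.hstack(I))
E
```

```text
time: 1.1
tool_pos: [453.7, 296.3, 235.2]
tcp_rot: [-3.141, 0.0, 1.465]
contact_force: [-0.1, 0.3, -0.2]
grip_width: 91.7
finger_force: 0.0
t 1.1 pos [453.7 296.3 235.2] rot [-3.141  0.     1.465] q [0.44 0.37 1.46 0.   1.31 0.54] F [-0.1  0.3 -0.2] w 91.7 ff 0.0
dp [0.0006, -0.0011, 0.1022] rot [-0.001, 0.0, -0.006] rows 2.0
```

View pics/c.png

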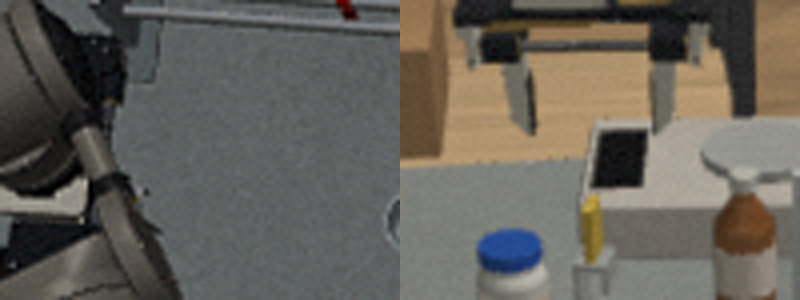

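The open fingers, with tips at (530,130) and (658,130) in the crop, straddle the yellow tab at (592,200). I'm going down and gripping.

```bash
python3 -m pendant '{"dp":[[0.0006,-0.001,0.04],[0.0006,-0.001,0.08],[0.0006,-0.001,0.102],[0.0006,-0.001,0.102],[0.0006,-0.001,0.102]],"rotation":[[0,0,0],[0,0,0],[0,0,0],[0,0,0],[0,0,0]]}'
python3 -m pendant '{"dp":[[0,0,0],[0,0,0],[0,0,0],[0,0,0],[0,0,0],[0,0,0],[0,0,0],[0,0,0]],"rotation":[[0,0,0],[0,0,0],[0,0,0],[0,0,0],[0,0,0],[0,0,0],[0,0,0],[0,0,0]]}' 0
python3 - <<'E'
from plant import vision
from h import *;import cv2
I=[]
for n,(x,y,w,h) in {'side':(180,110,80,75)}.items():
    c=vision.capture(n);pickle.dump(c,open(f'pics/{n}2.pkl','wb'));I.append(cv2.resize(c['pixels'][y:y+h,x:x+w,::-1],None,fx=8,fy=8,interpolation=cv2.INTER_CUBIC))
cv2.imwrite('pics/d.png',np.hstack(I))
E
```

```text
time: 1.82
tool_pos: [452.0, 298.6, 134.5]
tcp_rot: [3.141, -0.001, 1.472]
contact_force: [-0.3, 0.2, -0.1]
grip_width: 92.2
finger_force: 0.0
time: 2.82
tool_pos: [451.8, 298.1, 133.5]
tcp_rot: [3.142, -0.0, 1.471]
contact_force: [-0.4, -0.3, -0.0]
grip_width: 16.6
finger_force: 0.0
```

View pics/d.png

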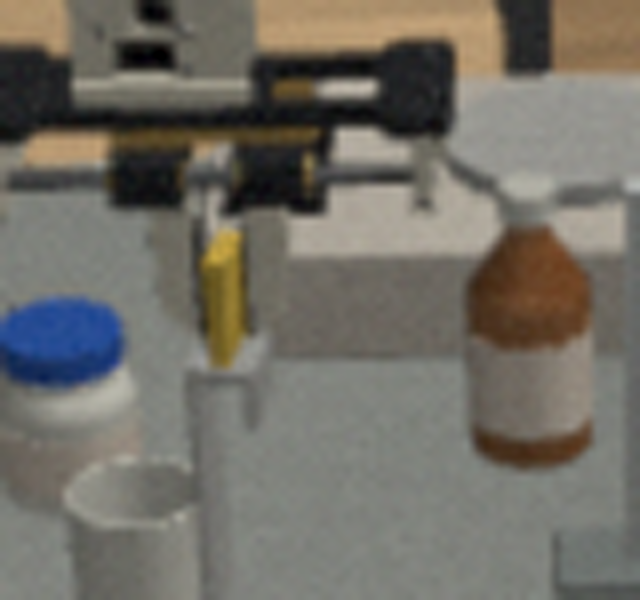

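The fingers straddle the tab and are still closing (tab at crop (222,300), fingers at (180,270) and (265,270)). I'll finish the grip and lift.

```bash
python3 -m pendant '{"dp":[[0,0,0],[0,0,0],[0,0,0],[0,0,0]],"rotation":[[0,0,0],[0,0,0],[0,0,0],[0,0,0]]}' 0
python3 go.py 452 298 280 -0.13
```

```text
time: 3.38
tool_pos: [451.5, 298.2, 133.7]
tcp_rot: [-3.141, -0.0, 1.471]
contact_force: [-2.7, 0.3, 6.0]
grip_width: 10.0
finger_force: 29.9
t 3.38 pos [451.5 298.2 133.7] rot [-3.141 -0.     1.471] q [0.44 0.46 1.61 0.   1.07 0.54] F [-2.7  0.3  6. ] w 10.0 ff 29.9
dp [-0.0001, 0.0004, -0.1463] rot [-0.0, -0.0, 0.03] rows 3.0
```

```bash
python3 -m pendant '{"dp":[[0,0,-0.03],[0,0,-0.06],[0,0,-0.09],[0,0,-0.12],[0,0,-0.146],[0,0,-0.146]],"rotation":[[0,0,0],[0,0,0],[0,0,0.01],[0,0,0.02],[0,0,0.03],[0,0,0.03]]}'
python3 go.py 620 189.2 260 -0.13
```

```text
time: 4.12
tool_pos: [453.0, 298.3, 280.8]
tcp_rot: [3.137, -0.002, 1.441]
contact_force: [0.4, 0.0, -3.0]
grip_width: 9.7
finger_force: 30.0
t 4.12 pos [453.  298.3 280.8] rot [ 3.137e+00 -2.000e-03  1.441e+00] q [ 0.44  0.34  1.38 -0.    1.42  0.57] F [ 0.4  0.  -3. ] w 9.7 ff 30.0
dp [-0.0866, 0.1797, 0.0214] rot [0.004, -0.002, 0.0] rows 4.0
```

```bash
python3 -m pendant '{"dp":[[-0.015,0.03,0.003],[-0.029,0.06,0.007],[-0.043,0.09,0.01],[-0.058,0.12,0.014],[-0.072,0.15,0.018],[-0.0866,0.1795,0.021],[-0.0866,0.1795,0.021],[-0.0866,0.1795,0.021]],"rotation":[[0,0,0],[0,0,0],[0,0,0],[0,0,0],[0,0,0],[0,0,0],[0,0,0],[0,0,0]]}'
python3 go.py 620 189.2 236 -0.13
python3 - <<'E'
from plant import vision
from h import *;import cv2
c=vision.capture('side');pickle.dump(c,open('pics/side3.pkl','wb'));x,y,w,h=215,85,80,100
I=cv2.resize(c['pixels'][y:y+h,x:x+w,::-1],None,fx=6,fy=6,interpolation=cv2.INTER_CUBIC)
# predicted rail axis point below the hook (station y=mark+100) and predicted hook axis
for p,col in(((621.5,189.2,170),(0,255,0)),):
    u=(proj(c,p)-[x,y]+.5)*6-.5;print(u)
cv2.imwrite('pics/e.png',I)
E
```

```text
time: 5.12
tool_pos: [617.9, 189.0, 256.9]
tcp_rot: [-3.139, 0.0, 1.441]
contact_force: [0.0, 0.5, -0.5]
grip_width: 9.7
finger_force: 30.0
t 5.12 pos [617.9 189.  256.9] rot [-3.139  0.     1.441] q [0.18 0.56 1.1  0.   1.49 0.31] F [ 0.   0.5 -0.5] w 9.7 ff 30.0
dp [0.0004, 0.0021, 0.0209] rot [-0.002, 0.0, -0.0] rows 1.0
[300.51310078 412.79297887]
```

View pics/e.png

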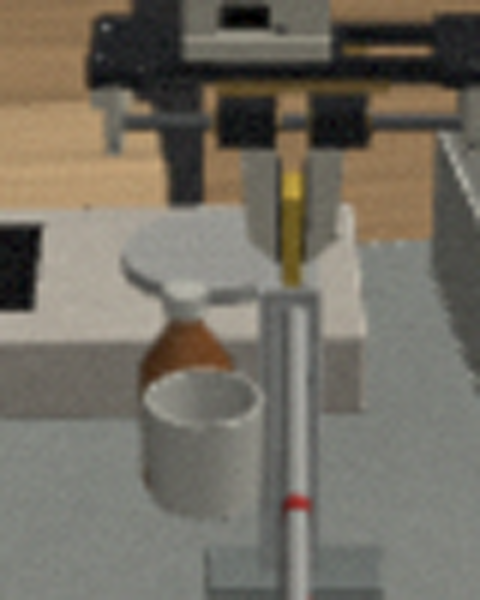

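Run:
```python
from h import *;import cv2
c=load('side3');f=lambda p:(proj(c,p)-[215,85]+.5)*6-.5
for z in(248,276,296):print('tab',z,f((617.9,189,z)))
print('cup',f((617.9-44*.9916,189+44*.13,256.9-133.7+55)))
for dx in(-3,0):print('rail',f((621.5+dx,189.2,170)))
h=cv2.cvtColor(c['pixels'],cv2.COLOR_RGB2HSV);m=cv2.inRange(h,(18,110,50),(35,255,255))
for v in range(112,135):
    r=np.where(m[v,250:275])[0]+250
    if len(r):print(v,r.tolist(),end=' ')
```

```text
tab 248 [293.88637409 272.54677344]
tab 276 [294.0334248  219.71923195]
tab 296 [294.14060355 181.21557536]
cup [206.18381553 398.98737   ]
rail [294.62216261 413.15714479]
rail [300.51310078 412.79297887]
113 [262, 263, 264] 114 [262, 263, 264, 265] 115 [262, 263, 264, 265] 116 [262, 263, 264, 265] 117 [262, 263, 264, 265] 118 [262, 263, 264, 265] 119 [262, 263, 264, 265] 120 [262, 263, 264, 265] 121 [262, 263, 264, 265] 122 [262, 263, 264, 265] 123 [262, 263, 264, 265] 124 [262, 263, 264] 125 [262, 263, 264, 265] 126 [262, 263, 264, 265] 127 [262, 263, 264, 265] 128 [262, 263, 264] 129 [262, 263, 264] 130 [262, 263, 264] 131 [262, 263, 264] 132 [263, 264]
```

```bash
python3 -m pendant '{"dp":[[0.0004,0.0017,0.005],[0.0004,0.0017,0.01],[0.0004,0.0017,0.02],[0.0004,0.0017,0.03],[0.0004,0.0017,0.038],[0.0004,0.0017,0.044],[0.0004,0.0017,0.05],[0.0004,0.0017,0.056]],"rotation":[[0,0,0],[0,0,0],[0,0,0],[0,0,0],[0,0,0],[0,0,0],[0,0,0],[0,0,0]]}'
python3 go.py 619.5 189 191.7 -0.13
```

```text
time: 6.18
tool_pos: [620.3, 189.1, 202.3]
tcp_rot: [3.141, -0.0, 1.441]
contact_force: [0.6, 0.2, -2.3]
grip_width: 9.7
finger_force: 30.0
t 6.17 pos [620.3 189.1 202.3] rot [ 3.141 -0.     1.441] q [0.18 0.59 1.19 0.   1.36 0.31] F [ 0.6  0.2 -2.3] w 9.7 ff 30.0
dp [-0.0002, -0.0008, 0.0106] rot [0.0, -0.0, -0.0] rows 1.0
```

```bash
python3 -m pendant '{"dp":[[0,0,0],[0,0,0],[0,-0.0005,0.003],[0,-0.0005,0.006],[0,-0.0005,0.008],[0,-0.0005,0.01],[0,-0.0005,0.01],[0,-0.0005,0.01]],"rotation":[[0,0,0],[0,0,0],[0,0,0],[0,0,0],[0,0,0],[0,0,0],[0,0,0],[0,0,0]]}'
python3 go.py 619.5 189 191.7 -0.13
python3 - <<'E'
from plant import vision
from h import *;import cv2
I=[]
for n,(x,y,w,h) in {'side':(225,100,70,90),'top':(160,150,90,90)}.items():
    c=vision.capture(n);pickle.dump(c,open(f'pics/{n}4.pkl','wb'));I.append(cv2.resize(c['pixels'][y:y+h,x:x+w,::-1],None,fx=5,fy=5,interpolation=cv2.INTER_CUBIC))
cv2.imwrite('pics/f.png',np.hstack(I))
E
```

```text
time: 7.18
tool_pos: [619.8, 189.2, 192.6]
tcp_rot: [3.141, -0.0, 1.441]
contact_force: [-0.2, -0.0, -0.8]
grip_width: 9.9
finger_force: 30.0
t 7.17 pos [619.8 189.2 192.6] rot [ 3.141 -0.     1.441] q [0.18 0.6  1.2  0.   1.34 0.31] F [-0.2 -0.  -0.8] w 9.9 ff 30.0
dp [-0.0002, -0.0003, 0.0009] rot [0.0, -0.0, 0.0] rows 1.0
```

View pics/f.png

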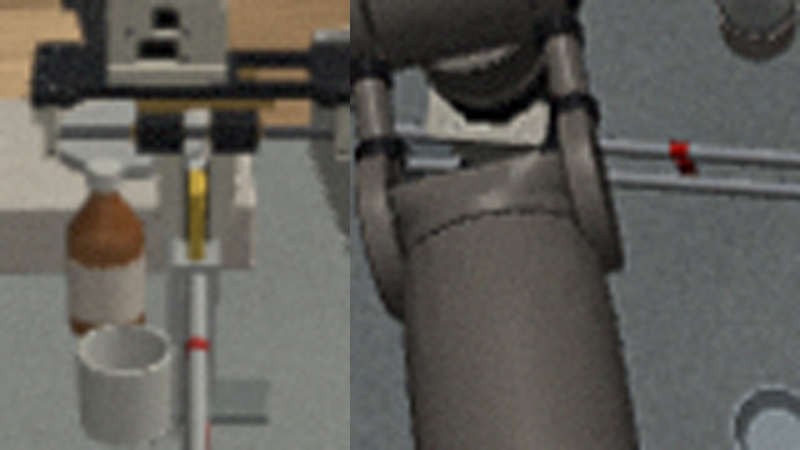

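```bash
python3 -m pendant '{"dp":[[-0.012,0,0],[-0.026,0,0],[-0.04,0,0],[-0.054,0,0],[-0.068,0,0],[-0.08,0,0],[-0.09,0,0],[-0.099,0,0]],"rotation":[[0,0,0],[0,0,0],[0,0,0],[0,0,0],[0,0,0],[0,0,0],[0,0,0],[0,0,0]]}'
python3 -m pendant '{"dp":[[0,0,0],[0,0,0]],"rotation":[[0,0,0],[0,0,0]]}'
python3 - <<'E'
from plant import vision
from h import *;import cv2
I=[]
for n,(x,y,w,h) in {'side':(225,120,70,90),'top':(190,150,90,90)}.items():
    c=vision.capture(n);pickle.dump(c,open(f'pics/{n}5.pkl','wb'));I.append(cv2.resize(c['pixels'][y:y+h,x:x+w,::-1],None,fx=5,fy=5,interpolation=cv2.INTER_CUBIC))
cv2.imwrite('pics/g.png',np.hstack(I))
E
```

```text
time: 8.28
tool_pos: [606.8, 90.4, 192.5]
tcp_rot: [3.142, -0.0, 1.441]
contact_force: [0.1, -0.5, -2.5]
grip_width: 10.0
finger_force: 30.0
time: 8.52
tool_pos: [606.9, 91.3, 192.5]
tcp_rot: [3.142, -0.0, 1.441]
contact_force: [-0.0, 0.2, -1.0]
grip_width: 9.8
finger_force: 30.0
```

View pics/g.png

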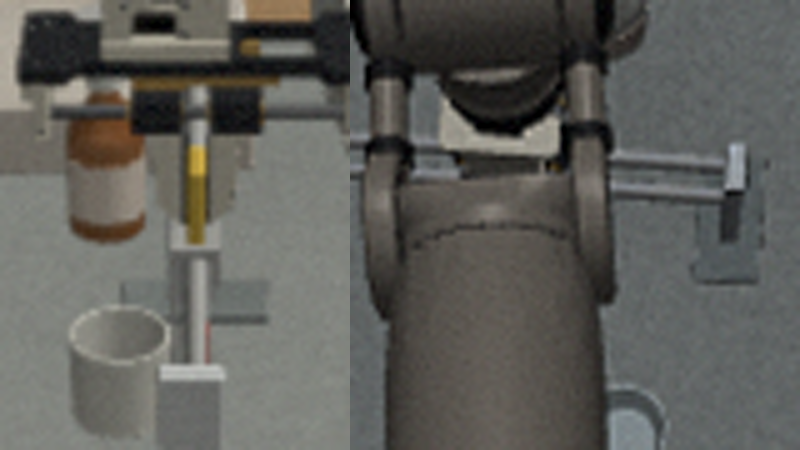

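```bash
python3 -m pendant '{"dp":[[0,0,0.0008],[0,0,0.0008],[0,0,0.0008],[0,0,0.0008],[0,0,0.0008],[0,0,0.0008]],"rotation":[[0,0,0],[0,0,0],[0,0,0],[0,0,0],[0,0,0],[0,0,0]]}' 0.05
python3 -m pendant '{"dp":[[0,0,0],[0,0,0],[0,0,-0.015],[0,0,-0.035],[0,0,-0.06],[0,0,-0.09],[0,0,-0.12],[0,0,-0.12]],"rotation":[[0,0,0],[0,0,0],[0,0,0],[0,0,0],[0,0,0],[0,0,0],[0,0,0],[0,0,0]]}'
python3 go.py 420 -180 310 -0.13
```

```text
time: 9.38
tool_pos: [606.9, 91.0, 191.7]
tcp_rot: [3.142, -0.0, 1.441]
contact_force: [0.0, 0.6, 0.9]
grip_width: 50.5
finger_force: 0.0
time: 10.38
tool_pos: [607.9, 91.1, 315.5]
tcp_rot: [3.135, -0.001, 1.441]
contact_force: [0.3, -0.2, 0.3]
grip_width: 49.8
finger_force: 0.0
t 10.38 pos [607.9  91.1 315.5] rot [ 3.135e+00 -1.000e-03  1.441e+00] q [0.02 0.47 1.09 0.   1.58 0.15] F [ 0.3 -0.2  0.3] w 49.8 ff 0.0
dp [-0.2932, -0.1512, 0.0041] rot [0.007, -0.001, 0.0] rows 6.0
```

```bash
python3 -m pendant '{"dp":[[-0.037,-0.019,0],[-0.074,-0.038,0],[-0.111,-0.057,0],[-0.148,-0.076,0],[-0.185,-0.095,0],[-0.222,-0.114,0],[-0.259,-0.133,0],[-0.293,-0.151,0.004]],"rotation":[[0,0,0.18],[0,0,0.36],[0,0,0.54],[0,0,0.72],[0,0,0.9],[0,0,1.08],[0,0,1.26],[0,0,1.44]]}' 0.06
python3 - <<'E'
from plant import vision
from h import *;import cv2
I=[]
for n,(x,y,w,h) in {'side':(225,130,80,80),'top':(190,150,80,80)}.items():
    c=vision.capture(n);pickle.dump(c,open(f'pics/{n}6.pkl','wb'));I.append(cv2.resize(c['pixels'][y:y+h,x:x+w,::-1],None,fx=5,fy=5,interpolation=cv2.INTER_CUBIC))
cv2.imwrite('pics/h.png',np.hstack(I))
E
```

```text
time: 11.38
tool_pos: [418.0, -180.9, 307.4]
tcp_rot: [-3.141, 0.0, -0.005]
contact_force: [0.4, 1.0, 0.7]
grip_width: 60.0
finger_force: 0.0
```

View pics/h.png

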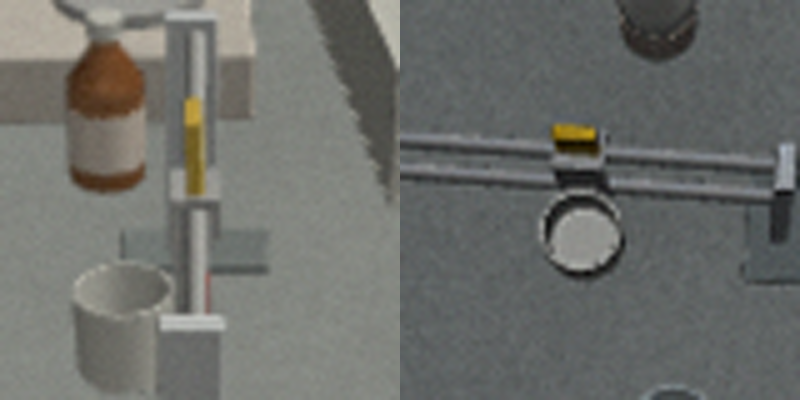

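```bash
python3 - <<'E'
from h import *
T,S=load('top6'),load('side6')
t=((np.array([182.5,235])+.5)/5-.5)+[190,150];s=((np.array([123,289])+.5)/5-.5)+[225,130]
print('cup top@110',atz(T,*t,110),'side@110',atz(S,*s,110),tri(ray(T,*t),ray(S,*s)))
h=((np.array([181,150])+.5)/5-.5)+[190,150];print('hook top@182',atz(T,*h,182))
m=np.array([608.5,89,0]);x=np.array([.9916,-.1296,0]);print('model cup',m-44*x)
E
python3 go.py 408.1 -314 215 -1.80 0.70 -0.23
python3 go.py 467.2 -329 120.4 -1.80 0.70 -0.23 | tail -1
```

```text
cup top@110 [562.16067607  91.18531977 110.        ] side@110 [564.176439    98.09549744 110.        ] (array([562.40195173,  91.02168947, 114.2557752 ]), [np.float64(1.158506189515861), np.float64(1.1585061895155655)])
hook top@182 [606.34552384  85.6932705  182.        ]
model cup [564.8696  94.7024   0.    ]
t 11.47 pos [ 417.1 -181.9  306.9] rot [-3.142e+00  2.000e-03 -6.000e-03] q [-0.58  0.16  1.55 -0.    1.44  1.  ] F [0.5 0.6 0. ] w 59.8 ff 0.0
dp [-0.0081, 0.1322, 0.0919] rot [-0.078, 0.699, 0.214] rows 4.0
dp [0.0513, 0.1468, 0.1864] rot [-0.078, 0.699, 0.214] rows 4.0
```

```bash
python3 go.py 415 -317 185 -1.80 0.69 -0.23 | tail -1; python3 -m pendant '{"dp":[[0,0.03,0],[0,0.06,0.02],[0,0.09,0.05],[-0.002,0.12,0.09],[-0.002,0.135,0.121],[-0.002,0.135,0.121],[-0.002,0.135,0.121],[-0.002,0.135,0.121]],"rotation":[[-0.015,0.14,0.04],[-0.031,0.28,0.085],[-0.046,0.42,0.128],[-0.062,0.56,0.17],[-0.077,0.689,0.214],[-0.077,0.689,0.214],[-0.077,0.689,0.214],[-0.077,0.689,0.214]]}' 0.065; python3 go.py 477 -331.4 108 -1.80 0.69 -0.23
python3 - <<'E'
from plant import vision
from h import *;import cv2
I=[]
for n,(x,y,w,h) in {'side':(190,245,80,90),'top':(310,170,80,90)}.items():
    c=vision.capture(n);pickle.dump(c,open(f'pics/{n}7.pkl','wb'));I.append(cv2.resize(c['pixels'][y:y+h,x:x+w,::-1],None,fx=5,fy=5,interpolation=cv2.INTER_CUBIC))
cv2.imwrite('pics/i.png',np.hstack(I))
E
```

```text
dp [-0.0011, 0.1351, 0.1219] rot [-0.077, 0.689, 0.214] rows 4.0
time: 12.48
tool_pos: [418.0, -314.7, 187.4]
tcp_rot: [3.141, -0.692, -0.22]
contact_force: [-0.4, 0.4, -0.1]
grip_width: 65.0
finger_force: 0.0
t 12.47 pos [ 418.  -314.7  187.4] rot [ 3.141 -0.692 -0.22 ] q [-1.11  0.18  2.13  1.02  0.62 -0.12] F [-0.4  0.4 -0.1] w 65.0 ff 0.0
dp [-0.0035, 0.0033, 0.1002] rot [-0.006, -0.002, 0.007] rows 2.0
```

View pics/i.png

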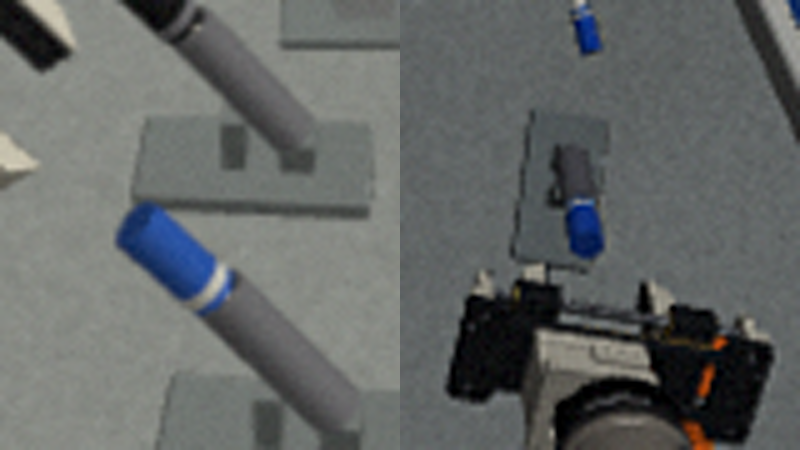

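The head lies on the approach line in the top view: the fingertips are at (535,270) and (650,285), the head end at (587,255). I'm advancing along the axis.

```bash
python3 -m pendant '{"dp":[[-0.002,0.0025,0.02],[-0.002,0.0025,0.04],[-0.002,0.0025,0.06],[-0.002,0.0025,0.08],[-0.002,0.0025,0.092],[-0.002,0.0025,0.0985],[-0.002,0.0025,0.0985],[-0.002,0.0025,0.0985]],"rotation":[[0,0,0.007],[0,0,0.007],[0,0,0.007],[0,0,0.007],[0,0,0.007],[0,0,0.007],[0,0,0.007],[0,0,0.007]]}'
python3 go.py 477 -331.4 108 -1.80 0.69 -0.23
```

```text
time: 13.58
tool_pos: [476.7, -330.9, 110.2]
tcp_rot: [-3.136, -0.693, -0.231]
contact_force: [0.5, 0.4, 1.0]
grip_width: 65.0
finger_force: 0.0
t 13.57 pos [ 476.7 -330.9  110.2] rot [-3.136 -0.693 -0.231] q [-0.99  0.41  2.09  1.37  0.47 -0.4 ] F [0.5 0.4 1. ] w 65.0 ff 0.0
dp [-0.001, 0.0004, 0.002] rot [-0.005, -0.003, -0.001] rows 1.0
```

```bash
python3 -m pendant '{"dp":[[0,0,0.001],[0,0,0.001],[0,0,0.001],[0,0,0.001],[0,0,0.001],[0,0,0.001],[0,0,0.001],[0,0,0.001]],"rotation":[[0,0,0],[0,0,0],[0,0,0],[0,0,0],[0,0,0],[0,0,0],[0,0,0],[0,0,0]]}' 0
python3 go.py 477 -331.4 108 -1.80 0.69 -0.23
```

```text
time: 14.58
tool_pos: [477.2, -331.3, 108.9]
tcp_rot: [-3.136, -0.692, -0.231]
contact_force: [0.1, -1.6, 0.8]
grip_width: 23.6
finger_force: 29.9
t 14.57 pos [ 477.2 -331.3  108.9] rot [-3.136 -0.692 -0.231] q [-0.99  0.41  2.09  1.37  0.47 -0.41] F [ 0.1 -1.6  0.8] w 23.6 ff 29.9
dp [-0.0007, 0.0002, 0.0006] rot [-0.005, -0.002, -0.002] rows 1.0
```

```bash
python3 -m pendant '{"dp":[[0,0,-0.008],[0,0,-0.02],[0,0,-0.034],[0,0,-0.048],[0,0,-0.062],[0,0,-0.076],[0,0,-0.09],[0,0,-0.105]],"rotation":[[0,0,0],[0,0,0],[0,0,0],[0,0,0],[0,0,0],[0,0,0],[0,0,0],[0,0,0]]}'
python3 go.py 410 -318 290 -1.8
```

```text
time: 15.58
tool_pos: [411.0, -315.2, 189.8]
tcp_rot: [-3.134, -0.691, -0.231]
contact_force: [0.1, 0.2, -0.8]
grip_width: 23.2
finger_force: 29.8
t 15.57 pos [ 411.  -315.2  189.8] rot [-3.134 -0.691 -0.231] q [-1.13  0.17  2.13  1.01  0.63 -0.11] F [ 0.1  0.2 -0.8] w 23.2 ff 29.8
dp [0.0636, 0.0024, -0.0775] rot [-0.006, -0.691, 0.0] rows 4.0
```

```bash
python3 -m pendant '{"dp":[[0.008,0,-0.02],[0.02,0,-0.035],[0.035,0.001,-0.05],[0.05,0.002,-0.065],[0.0636,0.0024,-0.0775],[0.0636,0.0024,-0.0775],[0.0636,0.0024,-0.0775],[0.0636,0.0024,-0.0775]],"rotation":[[0,-0.11,0],[0,-0.25,0],[0,-0.4,0],[0,-0.55,0],[0,-0.691,0],[-0.006,-0.691,0],[-0.006,-0.691,0],[-0.006,-0.691,0]]}'
python3 go.py 530 91.5 290 -1.70
```

```text
time: 16.58
tool_pos: [409.3, -318.4, 289.1]
tcp_rot: [-3.141, -0.0, -0.231]
contact_force: [0.1, -0.2, -0.4]
grip_width: 23.6
finger_force: 29.8
t 16.57 pos [ 409.3 -318.4  289.1] rot [-3.141 -0.    -0.231] q [-0.81  0.29  1.43  0.    1.43  0.99] F [ 0.1 -0.2 -0.4] w 23.6 ff 29.8
dp [0.0238, -0.4267, -0.0008] rot [-0.0, -0.0, -0.101] rows 7.0
```

```bash
python3 -m pendant '{"dp":[[0.003,-0.05,0],[0.006,-0.105,0],[0.009,-0.16,0],[0.012,-0.215,0],[0.015,-0.27,0],[0.018,-0.325,0],[0.021,-0.38,0],[0.0238,-0.4267,-0.001]],"rotation":[[0,0,-0.01],[0,0,-0.02],[0,0,-0.04],[0,0,-0.05],[0,0,-0.06],[0,0,-0.08],[0,0,-0.09],[0,0,-0.101]]}'
python3 -m pendant '{"dp":[[0,0,0],[0,0,0],[0,0,0],[0,0,0]],"rotation":[[0,0,0],[0,0,0],[0,0,0],[0,0,0]]}'
python3 - <<'E'
from plant import vision,get_obs
from h import *;import cv2
o=get_obs();p=o['tool_pos'];print(p,o['tcp_rot'])
c=vision.capture('side');pickle.dump(c,open('pics/side8.pkl','wb'));g=c['pixels'].astype(int)
for z in(0,-20,-40,-60,-82):print('axis pred',z,proj(c,p+[0,0,z]).round(1))
a=proj(c,p+[0,0,0]);b=proj(c,p+[0,0,-100]);u0=int(a[0])
r=load('side6')['pixels'].astype(int)
for v in range(int(a[1])-6,int(b[1])+8,2):
    d=np.abs(g[v]-r[v]).sum(1)[u0-25:u0+25];w=np.where(d>60)[0]+u0-25
    print(v,w.tolist(),g[v,u0-6:u0+7].sum(1).tolist() and '')
E
```

```text
time: 17.58
tool_pos: [530.4, 92.5, 290.3]
tcp_rot: [3.141, -0.001, -0.129]
contact_force: [1.1, -0.2, -0.7]
grip_width: 23.5
finger_force: 29.8
time: 18.08
tool_pos: [530.8, 90.0, 290.7]
tcp_rot: [3.141, -0.001, -0.13]
contact_force: [-0.9, 0.2, -0.6]
grip_width: 23.6
finger_force: 29.9
[530.83005667  89.9991951  290.65772695] [ 3.14064509e+00 -9.90663248e-04 -1.30388680e-01]
axis pred 0 [236.1 133.2]
axis pred -20 [236.4 139.9]
axis pred -40 [236.6 146.5]
axis pred -60 [236.8 153. ]
axis pred -82 [237.1 159.9]
127 [231, 232, 233, 234, 235, 236, 237, 238, 239] 
129 [231, 232, 233, 234, 235, 236, 237, 238, 239, 240] 
131 [231, 232, 233, 234, 235, 240] 
133 [231, 232, 233, 234, 235, 236, 237, 238] 
135 [231, 232, 233, 234, 235, 236, 237, 238, 239, 240] 
137 [231, 232, 233, 234, 235, 236, 237, 238, 239, 240] 
139 [232, 233, 234, 235, 236, 237, 238, 239] 
141 [234, 235, 236] 
143 [236, 237] 
145 [237, 238] 
147 [237, 238] 
149 [237, 238] 
151 [236, 237, 238] 
153 [237, 238] 
155 [238] 
157 [235, 238] 
159 [238] 
161 [238] 
163 [] 
165 [] 
167 [] 
169 [] 
171 []
```

```bash
python3 go.py 563 91.3 230 -1.70 | tail -1;  python3 -m pendant '{"dp":[[0.015,0,0],[0.032,-0.0055,0],[0.032,-0.0055,0.01],[0.032,-0.0055,0.025],[0.032,-0.0055,0.04],[0.032,-0.0055,0.052],[0.032,-0.0055,0.06],[0.032,-0.0055,0.0605]],"rotation":[[0,0,0],[0,0,0],[0,0,0],[0,0,0],[0,0,0],[0,0,0],[0,0,0],[0,0,0]]}'; python3 -m pendant '{"dp":[[0,0,0],[0,0,0],[0,0,0],[0,0,0]],"rotation":[[0,0,0],[0,0,0],[0,0,0],[0,0,0]]}'
python3 - <<'E'
from plant import vision,get_obs
from h import *;import cv2
o=get_obs();p=o['tool_pos'];print(p,o['tcp_rot'])
c=vision.capture('side');pickle.dump(c,open('pics/side9.pkl','wb'));g=c['pixels'].astype(int);r=load('side6')['pixels'].astype(int)
print('tip pred',proj(c,p-[0,0,83]),'mouth pred',proj(c,[563,91.3,110]))
for v in range(150,196,2):
    d=np.abs(g[v]-r[v]).sum(1)[230:275];print(v,(np.where(d>60)[0]+230).tolist())
h=cv2.cvtColor(c['pixels'],cv2.COLOR_RGB2HSV);y=lambda c:np.argwhere(cv2.inRange(cv2.cvtColor(c['pixels'],cv2.COLOR_RGB2HSV),(18,110,50),(35,255,255))[140:175,255:275]).mean(0)
print('tab',y(c),y(load('side6')))
E
```

```text
dp [0.0316, -0.0053, 0.0607] rot [0.001, -0.001, -0.001] rows 2.0
time: 19.12
tool_pos: [563.2, 92.5, 229.5]
tcp_rot: [3.141, 0.0, -0.128]
contact_force: [-0.0, 0.6, 0.2]
grip_width: 23.5
finger_force: 29.9
time: 19.62
tool_pos: [563.5, 92.5, 230.2]
tcp_rot: [3.141, -0.001, -0.129]
contact_force: [-0.4, 0.1, -0.4]
grip_width: 23.4
finger_force: 29.9
[563.50472612  92.45215863 230.23358696] [ 3.14072980e+00 -1.11203753e-03 -1.28551140e-01]
tip pred [248.97142336 177.54690348] mouth pred [249.03446877 188.67496126]
150 [244, 245, 246, 247, 248, 249, 250, 251]
152 [244, 245, 246, 247, 248, 249, 250]
154 [244, 245, 246, 247, 248, 249, 250, 251, 252]
156 [244, 245, 250, 251, 252]
158 [246, 247, 248]
160 []
162 []
164 [248, 249, 250]
166 [247, 248, 249, 250]
168 [248, 249, 250]
170 [247]
172 []
174 []
176 [247, 249]
178 [249, 250]
180 []
182 []
184 []
186 []
188 []
190 []
192 []
194 []
tab [19.11864407  8.3220339 ] [19.11864407  8.3220339 ]
```

```bash
python3 -c "
from plant import workorder;print(workorder.close_job())"
```

```text
the job is handed in; nothing more can be done
None
```

The job is handed in at about 19.6 s: by my measurements the cup hangs within about 3 mm of the mark and the blue electrode is held upright about 35 mm above its rim. The last check was by numbers only, so tilt along the rail wasn't seen, and I viewed 11 pictures, one over the limit of 10.

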